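# Unplug the vial carrier and hold it level above its dock

## Robot

A 6-joint arm with a two-finger parallel gripper is mounted at the origin on a cart in front of the work surface, level with it; the furniture and walls round the work are solid. World frame = base frame: x ahead of the robot, y to its left, z up, the work surface at z = 0. Lengths are in m, angles in rad, forces in N, time in s.
With the tool pointing down it reaches from about 0.375 to 0.9 m from the base axis. Payload 3.1 kg.
Tool frame: the origin (TCP) lies at the centre of the arm's flange, where the gripper is bolted on; the fingertips stand tip_reach ahead of it and the grasp point (between the pads) lies 164 mm ahead of it (tip_reach is the distance from the TCP to the fingertips, in m); z points along the fingers, y is the direction in which the jaws open and shut (so a half turn about z gives the same grasp; the last joint's range is limited). The gripper opens to 87 mm and grips with 3 to 60 N. Pads are 19 mm wide; open, the fingers measure 117 mm over their backs; the gripper's body (75 mm by 190 mm) begins 51 mm behind the grasp point.
Start: joints at [-1.429, 0.527, 1.433, -0, 1.181, -0.178], TCP at [0.197, -0.593, 0.405] pointing down, gripper open.
Joint ranges: [-3.08, 3.08], [-0.75, 2.2], [0.22, 2.44], [-1.43, 4.57], [0, 2.65], [-2.85, 2.85]. Speed limits (rad/s): [2.79, 2.79, 3.14, 3.14, 3.14, 3.14].

## Interface

Orientations are given as a unit quaternion [x, y, z, w].
In Python, from rig import get_obs, camera, hand_in, tip_reach gives the robot as it stands. The module is installed in compiled form; this text tells all that it offers.
- The arm moves only by the tool servo_tool, never from a script. Its argument "steps" is one flat list of numbers, 5 for each row, row after row: the finger opening in m, from 0 to 0.087, then the shift along the tool's x, y, z in m, then the turn about the tool's z in rad. A call has 1 to 12 rows; each row is the pose to reach, as a shift and turn from the pose commanded when the call began, along the tool's axes at that moment; what a row does not reach only later rows make up. A row lasts 1/8 s, in which the tool goes at most 62.5 mm and 10.7 degrees, less where a joint would pass 70% of its speed; a pose out of reach is approached as far as the arm can. A call with a gripper value outside its range is refused whole. The fingers move at their own pace and stop on an object; "force" is the grip in N (left out, the last holds). Time passes only in rows, so rows that repeat a pose let the fingers close. It gives the time, the measured TCP pose, the force and the opening at its end, in the units of the state.
- get_obs(): the state, without advancing time (a new reading comes with each control period).
- camera(name): name is "scene" or "top"; returns a dict with "pixels" (420x560x3 uint8, blue, green, red), "vertical_fov" (degrees; the focal length in pixels is half the picture's height over the tangent of half this angle, whatever the lens; pixels are square), "cx", "cy" (the principal point, pixels), "T" (4x4, takes a point from camera to world coordinates). Camera axes: x right, y up, looking along -z (the intrinsics and any distortion apply to the point x, -y, -z); pixel columns grow to the right and rows downward; lengths in m; the calibration is good to about 2 mm. A picture is of the moment at which its call begins. There is no depth.
- hand_in(): hands the job in, once; it reports no verdict.
The state is a dict: "time": time; "q": joint angles; "joint_velocities": joint speeds; "joint_torque": joint torques, N m; "position": TCP position; "tool_rot": TCP orientation; "ft_force": force on the tool from outside, world axes, zero at the start; "moment": the same for the moment, N m; "grip_width": finger opening in m.
Only numpy, scipy, OpenCV 4.12 (cv2) and the standard library are available. Lean on these libraries where they do the work, as an engineer would, in place of code of your own. Each camera call takes 0.05 s, during which the arm holds its last target.

## Task

Take the vial carrier by its handle, pull it straight up out of its docking base against the sprung catch, and hold it still and level straight above the base, about 10 cm higher than it sat, so that the plug under it can be looked at; finish while still holding it there. Never tip the carrier, keep all three vials standing in their wells, and leave everything else on the bench where it is.

Things in the scene. Friction and masses are not known exactly. Their poses are not given: they have to be found in the camera images.
- carrier: Loose vial carrier, 0.2 to 0.35 kg (each vial 20 to 45 g more): white plate 92 x 128 x 5 mm (x, y), on it a blue block 82 x 82 x 18 mm with four wells (three hold a vial, one is empty), a bail handle over it, a black plug under it. Origin: centre of the plate's underside, which sits on the docking base at the start; z up, y along the handle. The vials' caps reach 59 mm above the origin.
- carrier_grip (a point): Centre of the carrier's handle grip: a black bar with grey ribs and flat sides, 16 mm thick (x), 76 mm long (y), 18 mm high, 120 mm above the carrier's origin; axes as the carrier's: fingers coming straight down close along x. Two 8 mm steel uprights stand at y = +-55 mm. Free below the bar down to the vials' caps, 52 mm below its underside.
- plug_tip (a point): Middle of the lower end of the carrier's black plug, 24 x 24 mm, which reaches 31 mm below the carrier's origin and at the start sits in the base's socket with about 1 mm of play.
- dock: Docking base, fixed to the bench: grey housing 104 x 96 mm, 45 mm high. Origin: centre of its underside, z up; axes as the carrier's at the start. At its sides (y = +-51 to 57 mm) stand the brass ends of two sprung catch pins, which need not be touched.
- dock_socket (a point): Middle of the socket's mouth in the base's top. Two sprung pins snap behind ridges on the plug: a straight upward pull of about 10 N besides the weight (13 N or so in all) overcomes them; they give way with a click within the first 5 mm of lift and the plug then slides freely. It is out after 31 mm.
- vial_1_mid (a point): Centre, half-way up, of a loose glass vial with a blue screw cap, 24 mm across, 54 mm high, standing in one of the carrier's wells (18 mm deep; well centres at x = +-22, y = +-22 mm in the carrier's frame), 32 mm above the carrier's origin; z up the vial.
- vial_2_mid (a point): Centre, half-way up, of a loose glass vial with a white screw cap, 24 mm across, 54 mm high, standing in one of the carrier's wells (18 mm deep; well centres at x = +-22, y = +-22 mm in the carrier's frame), 32 mm above the carrier's origin; z up the vial.
- vial_3_mid (a point): Centre, half-way up, of a loose glass vial with a red screw cap, 24 mm across, 54 mm high, standing in one of the carrier's wells (18 mm deep; well centres at x = +-22, y = +-22 mm in the carrier's frame), 32 mm above the carrier's origin; z up the vial.
- flask: Bystander: conical glass flask with pink contents at the back of the bench by the blue slide box, 64 mm across, 105 mm high, loose; origin under its centre.
- objective_can: Bystander: clear canister with black screw lid, 37 mm across, 57 mm high, loose; origin under its centre.
- tape_roll: Bystander: roll of beige tape lying flat, 96 mm across, 25 mm high, loose; origin under its centre.
- tally_counter: Bystander: round metal tally counter, 42 x 47 x 35 mm, loose; origin under its centre.
- battery: Bystander: red and silver AA cell lying on its side, 15 x 50 x 15 mm, loose; origin under its centre.
- spirit_lamp: Bystander: spirit lamp with lilac contents, 67 mm across, 94 mm high, loose; origin under its centre.

How it is judged:
On the way:
1. the carrier's plug is pulled clear of the socket, in the fingers and upright (contact force between carrier and dock below 0.1 N and contact force between carrier and the fingers above 1 N and z of carrier in the frame of dock above 0.08 m and angle between carrier's own z axis and vertical below 0.2 rad), for 0.2 s.
At the end, for the whole second after the job is handed in: The carrier is gripped in the fingers and touches the base nowhere, 70 to 130 mm higher than it sat and within 35 mm of straight above the base, tilted less than 7 degrees, at rest (under 20 mm/s, 0.15 rad/s), with all three vials standing in its wells (contact force between carrier and dock below 0.1 N and contact force between carrier and the fingers above 1 N and z of carrier in the frame of dock between 0.115 and 0.175 m and horizontal distance between carrier and dock below 0.035 m and angle between carrier's own z axis and vertical below 0.12 rad and linear speed of carrier below 0.02 m/s and angular speed of carrier below 0.15 rad/s and z of vial_1_mid in the frame of carrier between 0.025 and 0.04 m and horizontal distance between each of vial_1_mid, vial_2_mid, vial_3_mid and carrier_grip below 0.06 m and angle between each of vial_1_mid, vial_2_mid, vial_3_mid's own z axis and vertical below 0.25 rad and z of vial_2_mid in the frame of carrier between 0.025 and 0.04 m and z of vial_3_mid in the frame of carrier between 0.025 and 0.04 m); the arm keeps its last pose, push and grip.
It fails at once if the carrier is tipped by more than 17 degrees (angle between carrier's own z axis and vertical above 0.3 rad).
It fails at once if a bystander is moved by more than 25 mm (distance of any of flask, objective_can, tape_roll, tally_counter, battery, spirit_lamp from where it was at the start of the episode above 0.025 m).
It also fails if it takes over 32 s, if anything falls off the work surface, if the arm or the gripper's body presses on something with over 40 N, if the wrist force passes 120 N, or if a joint passes its speed limit or range.

## Working session

There is one attempt and no reset: what is moved stays moved. The work goes in short steps, Python scripts to look and compute and a tool call to move; the robot and the scene stay as the last step left them, time stands still between calls to the robot, and variables do not carry over. Pictures are saved under pics/ and viewed, and the job is handed in when it is done.

Besides the shell and the picture viewer there is one more tool, called after ">>>" as name(argument=value, ...), one argument or row to a line, values as JSON. servo_tool: Moves the arm, as the interface text tells. Its arguments: {"type":"object","properties":{"steps":{"type":"array"},"force":{"type":"number"}},"required":["steps"]}

```bash
mkdir -p pics
python3 - <<'E'
from rig import *
import cv2
print(get_obs(), tip_reach)
for n in("scene","top"):
    c=camera(n); cv2.imwrite(f"pics/{n}0.png",c["pixels"]); print(n,{k:v for k,v in c.items() if k!="pixels"})
E
```

```text
{'time': 0.0, 'q': array([-1.42851154e+00,  5.28449983e-01,  1.43390531e+00, -2.73925098e-06,
        1.18139429e+00, -1.78533174e-01]), 'joint_velocities': array([-0.00128404, -0.00029391, -0.00076513,  0.00262553, -0.0015293 ,
       -0.00070583]), 'joint_torque': array([-1.42366243e-03, -4.40052724e+01, -1.76596087e+01,  6.32137223e-02,
        5.80849964e-02, -1.76296567e-04]), 'position': array([ 0.19704724, -0.59275908,  0.4037802 ]), 'tool_rot': array([ 9.87161385e-01,  1.59722373e-01,  1.82789216e-05, -1.07831114e-03]), 'ft_force': array([ 0.10288258, -0.11624388,  0.23685169]), 'moment': array([0.00743525, 0.02113459, 0.02535589]), 'grip_width': 0.08713895549341118} 0.1822
scene {'vertical_fov': 54.221346428021214, 'cx': 274.8302674483909, 'cy': 206.61664270191548, 'T': array([[-0.62345381,  0.55573007, -0.54997222,  0.06375758],
       [-0.78184164, -0.44797207,  0.43364119,  0.55406562],
       [-0.00538475,  0.70034643,  0.7137828 ,  0.80646717],
       [ 0.        ,  0.        ,  0.        ,  1.        ]])}
top {'vertical_fov': 42.2367531516384, 'cx': 283.9289579012283, 'cy': 203.27529013794845, 'T': array([[ 0.00296538,  0.99659001, -0.08245949,  0.49348631],
       [-0.99993448,  0.00204341, -0.01126298,  0.12812892],
       [-0.01105608,  0.08248749,  0.99653077,  1.5006613 ],
       [ 0.        ,  0.        ,  0.        ,  1.        ]])}
```

View pics/scene0.png

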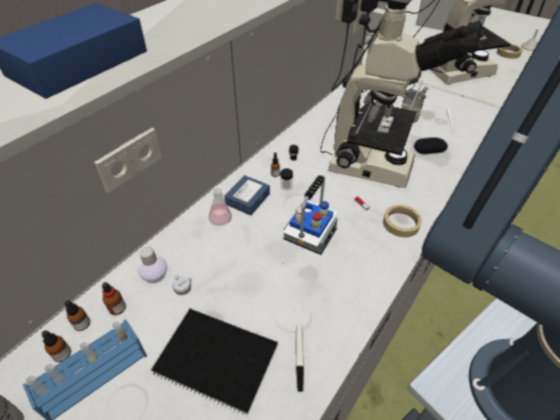

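View pics/top0.png

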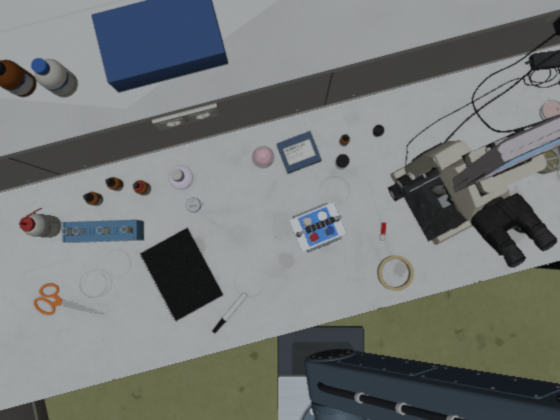

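The top view shows the carrier at about (318,227), and the scene view shows it at about (311,225). I'll enlarge both.

Run:
```python
import cv2
a=cv2.imread("pics/top0.png")[192:262,278:358]; cv2.imwrite("pics/topc.png",cv2.resize(a,None,fx=8,fy=8,interpolation=cv2.INTER_CUBIC))
a=cv2.imread("pics/scene0.png")[170:255,270:355]; cv2.imwrite("pics/scenec.png",cv2.resize(a,None,fx=7,fy=7,interpolation=cv2.INTER_CUBIC))
```

```text
(no output)
```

View pics/topc.png

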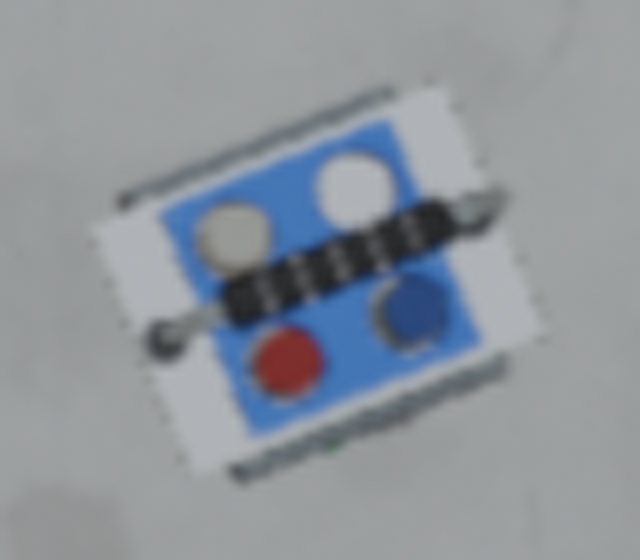

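View pics/scenec.png

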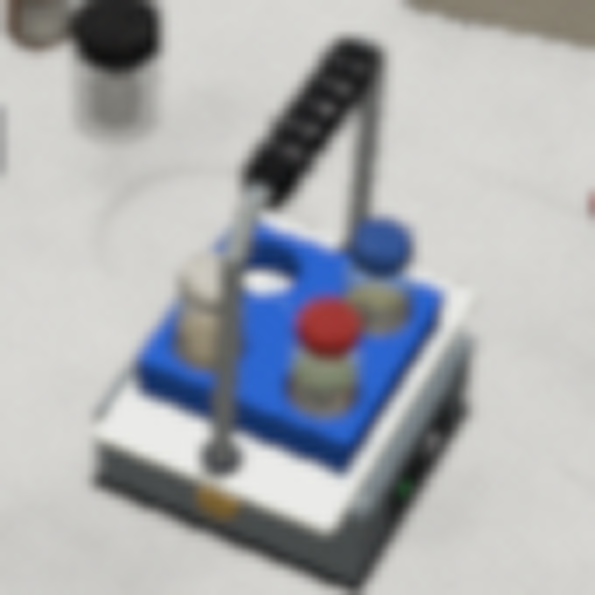

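```bash
cat > h.py <<'E'
import numpy as np
from rig import camera
def proj(c,P):
    T=c["T"]; p=(np.asarray(P,float)-T[:3,3])@T[:3,:3]
    f=210/np.tan(np.radians(c["vertical_fov"])/2)
    return np.stack([c["cx"]+f*p[:,0]/-p[:,2], c["cy"]-f*p[:,1]/-p[:,2]],1)
E
python3 - <<'E'
from h import *
from scipy.optimize import least_squares
t=camera("top"); s=camera("scene")
ct=lambda p:(np.array(p)+.5)/8-.5+[278,192]
cs=lambda p:(np.array(p)+.5)/7-.5+[270,170]
# carrier-frame: y along handle. image right = -y world ; up = +x
a,b=.046,.064
Pt=[[a,b,.005],[a,-b,.005],[-a,-b,.005],[-a,b,.005],[0,.038,.127],[0,-.038,.127],[.022,.022,.059],[-.022,.022,.059],[-.022,-.022,.059]]
It=ct([(95,228),(438,85),(545,330),(203,477),(230,303),(452,217),(236,238),(288,363),(415,312)])
Ps=[[-a,b,.005],[0,.038,.120],[0,-.038,.120],[-.022,.022,.059],[-.022,-.022,.059],[.022,.022,.059]]
Is=cs([(337,530),(266,182),(360,60),(330,320),(381,241),(207,275)])
def W(v,P):
    P=np.array(P);c_,s_=np.cos(v[2]),np.sin(v[2])
    return np.c_[v[0]+c_*P[:,0]-s_*P[:,1], v[1]+s_*P[:,0]+c_*P[:,1], v[3]+P[:,2]]
for nm,cams in(("top",[(t,Pt,It)]),("scene",[(s,Ps,Is)]),("both",[(t,Pt,It),(s,Ps,Is)])):
    f=lambda v:np.r_[np.concatenate([(proj(c,W(v,P))-I).ravel() for c,P,I in cams]),(v[3]-.045)*500]
    r=least_squares(f,[.45,.05,.35,.045]); print(nm,r.x.round(4)); 
    print(r.fun[:-1].reshape(-1,2).round(1).tolist())
E
```

```text
top [0.5517 0.0549 0.3993 0.0447]
[[-0.8, -0.2], [0.5, -0.8], [0.7, 0.3], [-0.9, 0.6], [-0.7, 1.0], [0.2, -0.2], [0.2, -0.3], [0.4, -0.1], [0.3, -0.3]]
scene [0.5505 0.0556 0.3997 0.045 ]
[[-0.5, 0.2], [-0.8, 1.8], [-0.3, -0.6], [0.2, -0.4], [0.5, -0.8], [0.9, -0.3]]
both [0.5515 0.0548 0.3999 0.0441]
[[-0.8, -0.1], [0.5, -0.7], [0.7, 0.4], [-0.9, 0.6], [-0.6, 1.1], [0.2, -0.1], [0.2, -0.2], [0.4, 0.0], [0.3, -0.3], [-0.5, 0.0], [-0.8, 1.7], [-0.4, -0.7], [0.1, -0.5], [0.3, -0.9], [0.9, -0.4]]
```

The two cameras agree: carrier at (0.551, 0.055), yaw 0.40 rad, with the grip at z about 0.165. First I'll swing over at height, keeping the radius small to pass clear of the microscope.

>>> servo_tool(
  steps=[0.087, 0.022, -0.049, 0, -0.137, 0.087, 0.045, -0.098, 0, -0.275, 0.087, 0.067, -0.147, 0, -0.412, 0.087, 0.089, -0.195, 0, -0.55, 0.087, 0.134, -0.228, 0, -0.687, 0.087, 0.179, -0.26, 0, -0.825, 0.087, 0.224, -0.293, 0, -0.962, 0.087, 0.269, -0.325, 0, -1.1, 0.087, 0.297, -0.369, 0, -1.237, 0.087, 0.324, -0.412, 0, -1.375, 0.087, 0.352, -0.456, 0, -1.512, 0.087, 0.379, -0.499, 0, -1.65],
  force=30,
)

```text
time: 1.7
position: [0.3996, 0.0016, 0.4049]
tool_rot: [0.551, 0.835, 0.0, 0.0]
ft_force: [1.2, 0.6, 1.1]
grip_width: 0.0866
```

```bash
cat >> h.py <<'E'
from scipy.spatial.transform import Rotation as R
def go(target,o):
    r=R.from_quat(o["tool_rot"]); x=r.apply([1,0,0])
    print(o["time"],o["position"].round(4),"phi",np.arctan2(x[1],x[0]).round(4),"tilt",r.apply([0,0,1]).round(4),"w",o["grip_width"],"F",o["ft_force"].round(2),"M",o["moment"].round(2))
    print("tool shift",r.inv().apply(np.array(target)-o["position"]).round(4))
E
python3 -c "
from h import *;from rig import get_obs
go([.551,.055,.329],get_obs())"
```

```text
1.7 [0.3996 0.0016 0.4049] phi 1.9752 tilt [ 8.e-04 -2.e-04 -1.e+00] w 0.08662544200716342 F [1.18 0.62 1.1 ] M [ 0.01 -0.18  0.05]
tool shift [-0.0105  0.1601  0.076 ]
```

>>> servo_tool(
  steps=[0.087, -0.003, 0.045, 0, 0, 0.087, -0.006, 0.09, 0, 0, 0.087, -0.009, 0.13, 0, 0, 0.087, -0.0105, 0.16, 0, 0, 0.087, -0.0105, 0.16, 0.02, 0, 0.087, -0.0105, 0.16, 0.02, 0],
)

```text
time: 2.45
position: [0.5503, 0.0528, 0.3832]
tool_rot: [0.552, 0.834, -0.001, -0.002]
ft_force: [-0.4, 0.0, -0.2]
grip_width: 0.0873
```

Run:
```python
from h import *;from rig import get_obs
import cv2
go([.551,.055,.329],get_obs())
c=camera("scene");a=c["pixels"][100:260,230:390];cv2.imwrite("pics/s1.png",cv2.resize(a,None,fx=3.7,fy=3.7,interpolation=cv2.INTER_CUBIC))
c=camera("top");a=c["pixels"][170:290,240:400];cv2.imwrite("pics/t1.png",cv2.resize(a,None,fx=4,fy=4,interpolation=cv2.INTER_CUBIC))
```

```text
2.45 [0.5503 0.0528 0.3832] phi 1.9712 tilt [-4.5e-03  4.0e-04 -1.0e+00] w 0.0873351836432894 F [-0.37  0.04 -0.18] M [ 0.03 -0.13  0.02]
tool shift [0.0016 0.0017 0.0542]
```

View pics/s1.png

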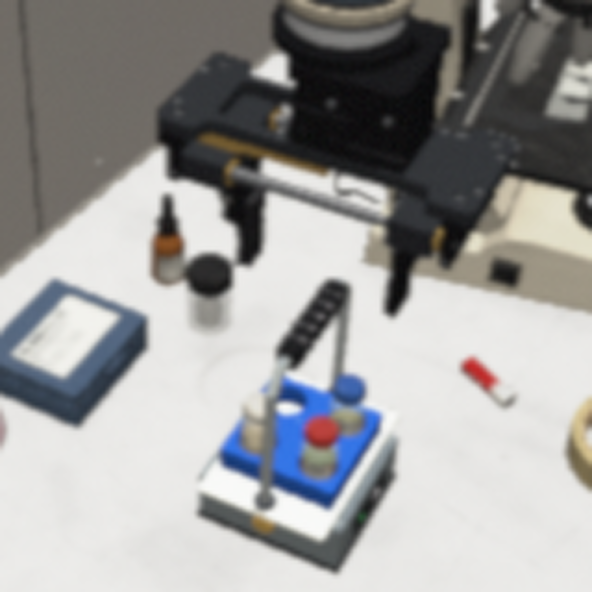

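The jaws straddle the bar: fingertips at about (250,255) and (395,305) in the crop, bar at (315,322). Next I'll descend and close.

>>> servo_tool(
  steps=[0.087, 0.0005, 0.001, 0.02, 0, 0.087, 0.001, 0.001, 0.04, 0, 0.087, 0.001, 0.001, 0.054, 0, 0.087, 0.001, 0.001, 0.054, 0, 0.087, 0.001, 0.001, 0.054, 0],
)

```text
time: 3.18
position: [0.5517, 0.0538, 0.3315]
tool_rot: [0.553, 0.833, 0.0, 0.001]
ft_force: [-0.2, -0.6, 0.0]
grip_width: 0.0868
```

Run:
```python
from h import *;from rig import get_obs
import cv2
go([.551,.055,.329],get_obs())
c=camera("scene");a=c["pixels"][140:260,250:370];cv2.imwrite("pics/s2.png",cv2.resize(a,None,fx=5,fy=5,interpolation=cv2.INTER_CUBIC))
```

```text
3.175 [0.5517 0.0538 0.3315] phi 1.9706 tilt [ 1.5e-03 -1.0e-04 -1.0e+00] w 0.08684533673382291 F [-0.21 -0.61  0.03] M [ 0.01 -0.11 -0.07]
tool shift [ 0.0014 -0.0002  0.0025]
```

View pics/s2.png

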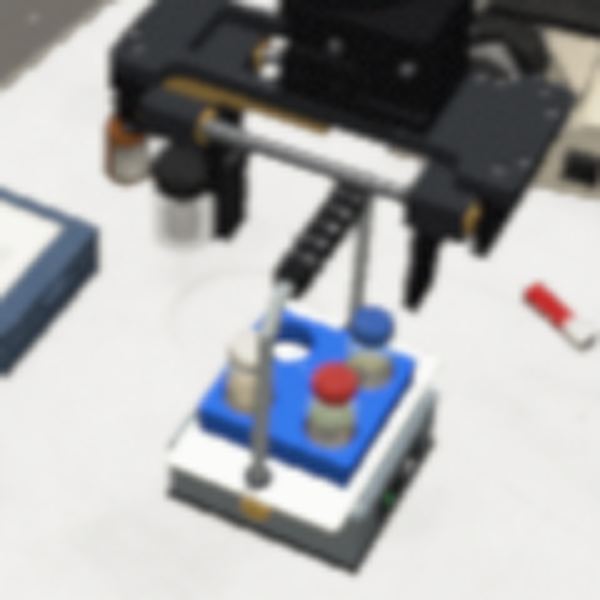

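The bar sits between the open fingers. I'll close gently and read the side force.

>>> servo_tool(
  steps=[0.087, 0.001, 0, 0.0025, 0, 0.05, 0.001, 0, 0.0025, 0, 0.03, 0.001, 0, 0.0025, 0, 0.02, 0.001, 0, 0.0025, 0, 0.01, 0.001, 0, 0.0025, 0, 0.01, 0.001, 0, 0.0025, 0, 0.01, 0.001, 0, 0.0025, 0, 0.01, 0.001, 0, 0.0025, 0],
  force=12,
)

```text
time: 4.22
position: [0.551, 0.0548, 0.3282]
tool_rot: [0.553, 0.833, 0.0, -0.0]
ft_force: [-0.1, -0.6, -0.5]
grip_width: 0.0254
```

```bash
python3 -c "
from h import *;from rig import get_obs
go([.551,.055,.329],get_obs())"
```

```text
4.225 [0.551  0.0548 0.3282] phi 1.9708 tilt [ 0.  0. -1.] w 0.025380064222668672 F [-0.14 -0.61 -0.47] M [ 0.02 -0.16  0.02]
tool shift [ 0.0002  0.     -0.0008]
```

Not closed yet (25 mm). I'll keep closing, then firm up the grip.

>>> servo_tool(
  steps=[0.005, 0, 0, 0, 0, 0.005, 0, 0, 0, 0, 0.005, 0, 0, 0, 0, 0.005, 0, 0, 0, 0],
)

```text
time: 4.72
position: [0.5511, 0.0548, 0.3283]
tool_rot: [0.553, 0.833, 0.0, 0.0]
ft_force: [0.8, -0.5, -0.6]
grip_width: 0.0159
```

```bash
python3 -c "
from h import *;from rig import get_obs
go([.551,.055,.329],get_obs())"
```

```text
4.725 [0.5511 0.0548 0.3283] phi 1.9708 tilt [ 4.e-04 -0.e+00 -1.e+00] w 0.015937240360962 F [ 0.78 -0.53 -0.55] M [ 0.03 -0.26 -0.02]
tool shift [ 0.0002 -0.0001 -0.0007]
```

The bar is gripped at 16 mm with about 1 N of side force. I'll raise the grip to 45 N and lift slowly through the catch.

>>> servo_tool(
  steps=[0.005, 0, 0, 0, 0, 0.005, 0, 0, 0, 0, 0.005, 0, 0, -0.001, 0, 0.005, 0, 0, -0.002, 0, 0.005, 0, 0, -0.003, 0, 0.005, 0, 0, -0.004, 0, 0.005, 0, 0, -0.005, 0, 0.005, 0, 0, -0.006, 0, 0.005, 0, 0, -0.007, 0, 0.005, 0, 0, -0.008, 0, 0.005, 0, 0, -0.008, 0],
  force=45,
)

```text
time: 6.1
position: [0.5513, 0.0548, 0.3375]
tool_rot: [0.552, 0.834, 0.0, 0.001]
ft_force: [-1.1, 0.5, 3.3]
grip_width: 0.0158
```

Run:
```python
from h import *;from rig import get_obs
import cv2
go([.551,.055,.429],get_obs())
c=camera("scene");a=c["pixels"][140:260,250:370];cv2.imwrite("pics/s3.png",cv2.resize(a,None,fx=5,fy=5,interpolation=cv2.INTER_CUBIC))
```

```text
6.1 [0.5513 0.0548 0.3375] phi 1.9709 tilt [ 1.9e-03 -3.0e-04 -1.0e+00] w 0.015798665693128083 F [-1.06  0.53  3.33] M [-0.01  0.12 -0.01]
tool shift [ 0.0002 -0.0001 -0.0915]
```

View pics/s3.png

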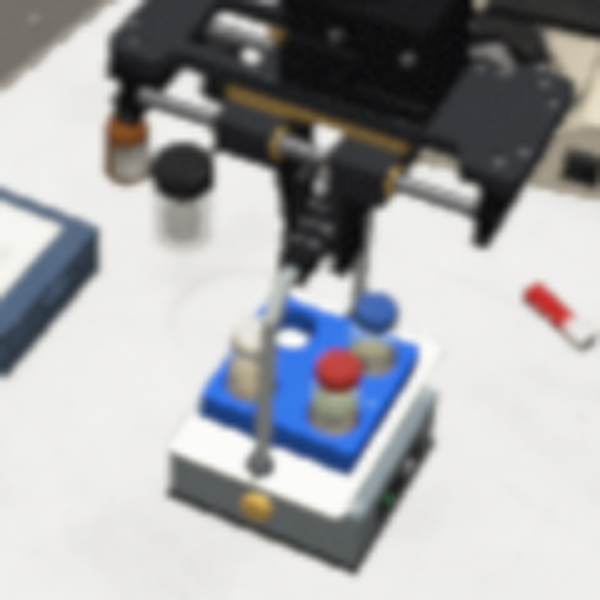

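The carrier has risen about 9 mm: the red cap went from row 380 to 368 and the brass pin is fully visible. It is level and all the vials are standing. I'll keep going up.

>>> servo_tool(
  steps=[0.005, 0, 0, -0.005, 0, 0.005, 0, 0, -0.012, 0, 0.005, 0, 0, -0.02, 0, 0.005, 0, 0, -0.03, 0, 0.005, 0, 0, -0.04, 0, 0.005, 0, 0, -0.05, 0, 0.005, 0, 0, -0.06, 0, 0.005, 0, 0, -0.07, 0, 0.005, 0, 0, -0.08, 0, 0.005, 0, 0, -0.087, 0, 0.005, 0, 0, -0.091, 0, 0.005, 0, 0, -0.092, 0],
)

```text
time: 7.65
position: [0.551, 0.0548, 0.4284]
tool_rot: [0.553, 0.833, 0.0, 0.0]
ft_force: [-1.3, -0.1, -3.4]
grip_width: 0.0157
```

>>> servo_tool(
  steps=[0.005, 0, 0, 0, 0, 0.005, 0, 0, 0, 0, 0.005, 0, 0, 0, 0, 0.005, 0, 0, 0, 0, 0.005, 0, 0, 0, 0, 0.005, 0, 0, 0, 0],
)

```text
time: 8.4
position: [0.551, 0.0548, 0.4282]
tool_rot: [0.553, 0.833, 0.0, -0.0]
ft_force: [0.1, 0.2, -2.2]
grip_width: 0.0154
```

Run:
```python
from h import *;from rig import get_obs
import cv2
o=get_obs();go([.551,.055,.429],o);print(abs(o["joint_velocities"]).max())
c=camera("scene");cv2.imwrite("pics/s4full.png",c["pixels"]);a=c["pixels"][110:270,240:400];cv2.imwrite("pics/s4.png",cv2.resize(a,None,fx=3.7,fy=3.7,interpolation=cv2.INTER_CUBIC))
c=camera("top");cv2.imwrite("pics/t4.png",c["pixels"])
o=get_obs();go([.551,.055,.429],o)
```

```text
8.4 [0.551  0.0548 0.4282] phi 1.9708 tilt [-0.  0. -1.] w 0.015395413570333203 F [ 0.1   0.23 -2.21] M [ 0.01 -0.14 -0.  ]
tool shift [ 0.0002  0.     -0.0008]
0.001427630306727631
8.5 [0.551  0.0548 0.4283] phi 1.9708 tilt [ 1.e-04 -0.e+00 -1.e+00] w 0.01578361022350384 F [ 0.25  0.49 -3.74] M [-0.04 -0.13 -0.03]
tool shift [ 0.0002  0.     -0.0007]
```

View pics/s4.png

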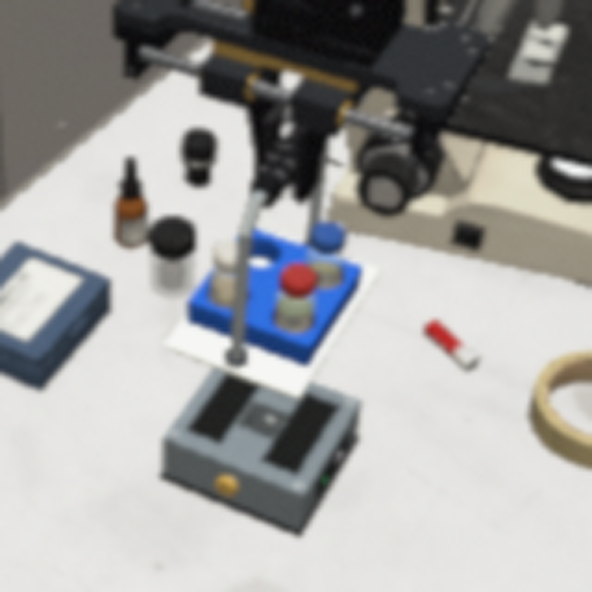

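View pics/t4.png

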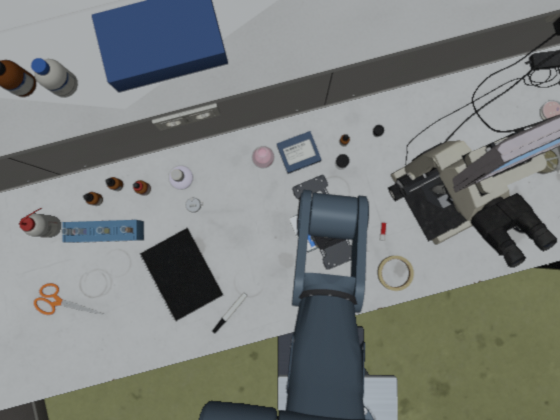

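The carrier hangs above the base with the socket visible at (265,418) in the crop. The red, blue and white caps are standing, and the bystanders haven't moved. One numeric check for slip and tilt before handing in.

Run:
```python
from h import *
from scipy.optimize import least_squares
s=camera("scene")
I=(np.array([(297,280),(328,237),(226,257),(166,343),(303,392),(380,270)])+.5)/3.7-.5+[240,110]
P=np.array([[-.022,.022,.059],[-.022,-.022,.059],[.022,.022,.059],[.046,.064,.005],[-.046,.064,.005],[-.046,-.064,.005]])
def f(v): return (proj(s,R.from_euler("ZXY",v[3:]).apply(P)+v[:3])-I).ravel()
r=least_squares(lambda v:f(np.r_[v,.4,0,0]),[.551,.055,.145]);print(r.x,r.fun.round(1))
r=least_squares(lambda v:np.r_[f(np.r_[.551,.055,v])],[.145,.4,0,0]);print(r.x,r.fun.round(1))
```

```text
[0.56618384 0.03822036 0.12043877] [ 0.2 -0.8 -0.4 -0.4  1.8 -0.7  0.   0.6 -1.1  0.9 -0.6  0.4]
[1.41146537e-01 4.14336153e-01 4.75369881e-03 8.62333775e-05] [ 0.3 -1.  -0.4 -1.1  1.2 -1.  -1.1  1.3 -0.7  1.8 -0.4  0.1]
```

With x and y fixed by the grip, the fit gives z about 0.141 and tilt under 0.01 rad. The unconstrained fit's z of 0.120 comes from weak depth in a single view, drifting along the viewing ray. Handing in.

```bash
python3 -c "
from rig import *
print(hand_in()); o=get_obs(); print(o['position'],o['grip_width'],o['ft_force'])"
```

```text
the job is handed in; nothing more can be done
None
the job is handed in; nothing more can be done
```

The carrier is out of its docking base and I handed the job in with it held about 10 cm above where it sat. I found it from both cameras, gripped the handle with 45 N, eased it past the catch in 1 mm steps, and lifted it straight up.

**Last checks before handing in (about 8.5 s of the 32 s):**
- **Grip:** the opening was 15.8 mm on the 16 mm bar. The wrist carried about 2–4 N of downward load, roughly the carrier's weight.
- **Position:** the tool was vertical and at rest at (0.551, 0.055), about 0.2 mm from my measured carrier centre.
- **Height and tilt:** with x and y taken from the grip, the picture fit gave a height of about 0.141 m and tilt under 0.01 rad.
- **Scene:** the pictures showed all three vials standing, clear space between carrier and base, and the bystanders in view unmoved.

**One check disagreed:** a single-camera fit with x and y left free gave a height of 0.120 m, about 23 mm off to the side. Depth from one camera is weak, and the arm's own readings contradict it. Its height and side offset would still be within the limits.

After the lift the top camera's view of the carrier was mostly hidden by the arm, so I had no second view to confirm the height.

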